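# Show a locomotive's underside over a 45 degree inspection mirror

### The arm

A 6-joint arm with a two-finger parallel gripper is mounted at the origin on a cart in front of the work surface, level with it; the furniture and walls round the work are solid. World frame = base frame: x ahead of the robot, y to its left, z up, the work surface at z = 0. Lengths are in m, angles in degrees, forces in N, time in s.
With the tool pointing down it reaches from about 0.35 to 0.875 m from the base axis. Payload 4.2 kg.
Tool frame: the origin (TCP) lies on the centre line of the jaws, within the pads' length; the fingertips stand tip_reach ahead of it and the grasp point (between the pads) is the TCP (tip_reach is the distance from the TCP to the fingertips, in m); z points along the fingers, y is the line along which they close (so a half turn about z gives the same grasp; the last joint's range is limited). The gripper opens to 87 mm and grips with 3 to 60 N. Pads are 19 mm wide; open, the fingers measure 117 mm over their backs; the gripper's body (75 mm by 190 mm) begins 51 mm behind the grasp point.
Start: joints at [-57.548, 22.042, 0.453, 0, -68.411, -14.817], TCP at [0.189, -0.596, 0.242] pointing down, gripper open.
Joint ranges: [-179.83, 179.83], [-69.29, 118.12], [-61.27, 80.66], [-181.25, 117.63], [-171.15, -9.14], [-177.46, 177.46]. Speed limits (degrees/s): [159.86, 159.86, 180, 180, 180, 180].

### API

Orientations are given as a 3x3 rotation matrix whose columns are the frame's x, y, z axes.
In Python, from station import sense, capture, finish_job, tip_reach gives the robot as it stands.
- The arm moves only by the tool arm_command, never from a script. Its argument "deltas" is a list of rows, each a list of 7 numbers: the turn, a rotation vector about the tool's x, y, z in rad, then the shift along the tool's x, y, z in cm, then the closure, from -1 (fully open) to 1 (shut), so that 0 is half open. In form: [[rx, ry, rz, dx, dy, dz, hand], ...]. A call has 1 to 8 rows; each row is the pose to reach, as a shift and turn from the pose commanded when the call began, along the tool's axes at that moment; what a row does not reach only later rows make up. A row lasts 1/12 s, in which the tool goes at most 41.7 mm and 7.16 degrees, less where a joint would pass 70% of its speed; a pose out of reach is approached as far as the arm can. A call with a gripper value outside its range is refused whole. The fingers move at their own pace and stop on an object; the grip force is fixed at half the most. Time passes only in rows, so rows that repeat a pose let the fingers close. It gives the time, the measured TCP pose, the force, the opening and the grip force at its end, in the units of the state.
- sense(): the state, without advancing time (a new reading comes with each control period).
- capture(name): name is "side" or "top" or "wrist"; returns a dict with "pixels" (400x640x3 uint8, blue, green, red), "fovy" (degrees; the focal length in pixels is half the picture's height over the tangent of half this angle, whatever the lens; pixels are square), "cx", "cy" (the principal point, pixels), "rvec" (rotation vector, rad) and "tvec" (3), from world to camera coordinates, as OpenCV has them. Camera axes: x right, y down, z forward; pixel columns grow to the right and rows downward; lengths in m; the calibration is good to about 2 mm. A picture is of the moment at which its call begins. There is no depth.
- finish_job(): hands the job in; it is judged then, once.
The state is a dict: "time_s": time; "joints": joint angles; "joint_velocities": joint speeds; "effort": joint torques, N m; "tcp_pos": TCP position; "ee_rot": TCP orientation; "wrist_force": force on the tool from outside, world axes, zero at the start; "moment": the same for the moment, N m; "gripper_width": opening from 0.0 (shut) to 1.0 (fully open); "gripper_force": force on a finger pad.
Only numpy, scipy, OpenCV 4.12 (cv2) and the standard library are available. Lean on these libraries where they do the work, as an engineer would, in place of code of your own. Each camera call takes 0.05 s, during which the arm holds its last target. There are 200 camera calls.

### The job

Get the red locomotive ready for a look at its wheels and underside: raise the folded inspection mirror by its red handle until it stands at 45 degrees, and let go of it. Then lift the locomotive off its service track and finish while holding it in the air over the mirror: still and level, lengthwise along the mirror, centred over the glass, with the wheels a few centimetres higher than the tip of the handle and nothing but the gripper carrying it. Keep the locomotive upright all the way and leave the things around alone.

Things in the scene. Friction and masses are not known exactly. Their poses are not given: they have to be found in the camera images.
- mirror_stand: foot of the folding inspection mirror: grey plate 128 x 206 x 15 mm, fixed on the bench, turned differently each time. Origin: centre of its underside; x points from the hinge edge (nearer the robot) to the edge where the handle hangs over, y along the hinge, z up. The hinge line is 55 mm from the origin towards -x, 24 mm above the bench, parallel to y.
- mirror (a joint): angle of the framed mirror above level, rad: 0 lies flat on its foot, grows as the handle edge rises, 0.785 is 45 degrees, at most 1.5. The hinge is stiff: it stays where it is left and needs about 2 to 4 N at the handle to move. The frame is 114 x 204 x 7 mm (from 4 to 118 mm from the hinge line), the glass 98 x 188 mm lies on its upper side.
- mirror_handle (a point): centre of the red grip of the mirror's handle, in the middle of the edge away from the hinge: a rounded block 26 mm long (away from the hinge), 14 mm wide (along the hinge), 14 mm thick, with free sides, 138 mm from the hinge line; its tip is at 151 mm, the frame ends 20 mm before its centre, joined by a 10 mm wide neck. Its axes are those of the mirror.
- mirror_glass (a point): centre of the glass, on its surface, 61 mm from the hinge line.
- service_track: plywood strip 62 x 222 x 8 mm with a piece of black track on it (rail tops 17 mm above the bench) and a small red buffer stop at its -y end, fixed on the bench, turned differently each time. Origin: under the middle of the track; y along the rails, z up.
- loco: red model diesel locomotive 149 mm long, 45 mm high, standing on the track, about 0.35 kg. Origin: under its middle at the bottom of the wheels; y is its length, x across, z up. Its body is 34 mm wide from 12 to 36 mm above the origin (take it there across the sides, near the middle of its length), the roof is narrower.
- blue_wagon: blue goods wagon 32 x 139 x 41 mm, loose, a bystander. Origin under its middle.
- screwdriver: yellow screwdriver 19 x 157 x 19 mm lying loose, a bystander. Origin under the inner half of its handle; y is its length.
- paint_jar: small paint jar, 30 mm across, 42 mm high, loose, a bystander. Origin under its middle.
- tape: yellow tape measure 36 x 72 x 58 mm, standing loose, a bystander. Origin under its middle.

How it is judged (in metres and radians):
On the way, in this order (a step that is already met when the one before it is completed fails the run):
1. the mirror stands at 45 degrees (5 degrees either way) on its own, not touched, with the locomotive still on its track (value of joint mirror between 0.698 and 0.873 rad and contact force between mirror_stand and the arm below 0.05 N and contact force between mirror_stand and the fingers below 0.05 N and contact force between loco and service_track above 1 N), for 0.2 s.
2. the locomotive is held by the gripper, upright and clear of its track (height (world z) of loco above 0.04 m and contact force between loco and the fingers above 1 N and contact force between loco and service_track below 0.05 N), for 0.2 s.
At the end, for the whole second after the job is handed in: mirror untouched at 45 degrees (5 either way); locomotive held by the gripper alone, at rest, level to 5 degrees, parallel to the hinge to 8 degrees, its middle within 25 mm of the glass centre seen from above, its wheels 1 to 11 cm above the handle tip (138 to 240 mm over the bench) (value of joint mirror between 0.698 and 0.873 rad and contact force between mirror_stand and the arm below 0.05 N and contact force between mirror_stand and the fingers below 0.05 N and contact force between mirror_stand and loco below 0.05 N and contact force between loco and the fingers above 1 N and contact force between loco and service_track below 0.05 N and height (world z) of loco between 0.138 and 0.24 m and horizontal distance between loco and mirror_glass below 0.025 m and angle between loco's own z axis and vertical below 0.087 rad and angle between the y axis of loco and the y axis of mirror_stand, either way round below 0.14 rad and linear speed of loco below 0.015 m/s and angular speed of loco below 0.1 rad/s); the arm keeps its last pose, push and grip.
It fails at once if the locomotive is tipped by more than 25 degrees (angle between loco's own z axis and vertical above 0.436 rad).
It fails at once if one of the things around (wagon, screwdriver, paint jar, tape measure) is moved by more than 3 cm (distance of any of blue_wagon, screwdriver, paint_jar, tape from where it was at the start of the episode above 0.03 m).
It also fails if it takes over 54 s, if anything falls off the work surface, if the arm or the gripper's body presses on something with over 40 N, if the wrist force passes 120 N, or if a joint passes its speed limit or range.

## Working session

There is one attempt and no reset: what is moved stays moved. The work goes in short steps, Python scripts to look and compute and a tool call to move; the robot and the scene stay as the last step left them, time stands still between calls to the robot, and variables do not carry over. Pictures are saved under pics/ and viewed, at most 13 in all, crops included, and the job is handed in when it is done.

Besides the shell and the picture viewer there is one more tool, called after "Request:" as name([rows], argument=value, ...), one row to a line, values as JSON. arm_command: Moves the arm, as the interface text tells. Its arguments: {"type":"object","properties":{"deltas":{"type":"array"}},"required":["deltas"]}

```bash
mkdir -p pics; cat > h.py <<'E'
import numpy as np, cv2
from station import sense, capture, finish_job, tip_reach
def cam(c):
    f=200/np.tan(np.radians(c["fovy"])/2)
    K=np.array([[f,0,c["cx"]],[0,f,c["cy"]],[0,0,1.]])
    return K,np.array(c["rvec"],float),np.array(c["tvec"],float)
def ray(c,uv,z):
    K,r,t=cam(c);R=cv2.Rodrigues(r)[0]
    o=-R.T@t;d=R.T@np.linalg.inv(K)@np.array([uv[0],uv[1],1.])
    return o+d*(z-o[2])/d[2]
def proj(c,P):
    K,r,t=cam(c);return cv2.projectPoints(np.array(P,float).reshape(-1,1,3),r,t,K,None)[0].reshape(-1,2)
E
python3 - <<'E'
from h import *
import pickle
for n in("top","side"):
    c=capture(n);pickle.dump(c,open(n+".pkl","wb"));cv2.imwrite(f"pics/{n}0.png",c["pixels"])
    R=cv2.Rodrigues(np.array(c["rvec"],float))[0];print(n,-R.T@np.array(c["tvec"]),c["fovy"])
s=sense();print(tip_reach,s["ee_rot"],s["tcp_pos"])
E
```

```text
top [ 0.40379479 -0.0282798   1.17767834] 54.88219609892617
side [ 0.97694757 -0.45210177  1.26441788] 50.85944264053147
0.019 [[-9.53026023e-01 -3.02887618e-01 -7.00259673e-04]
 [-3.02888403e-01  9.53024332e-01  1.79954528e-03]
 [ 1.22304522e-04  1.92711402e-03 -9.99998136e-01]] [ 0.18923372 -0.59514544  0.24059246]
```

View pics/top0.png

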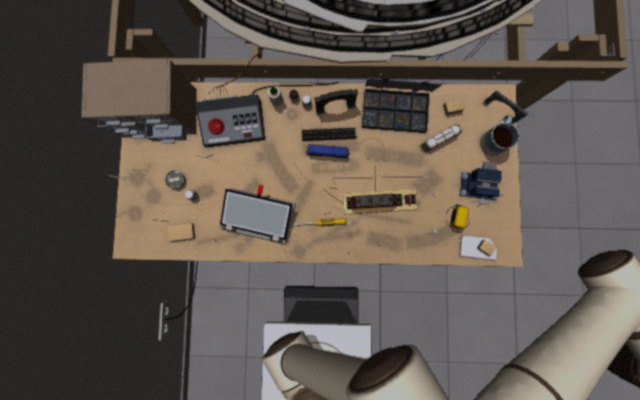

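View pics/side0.png

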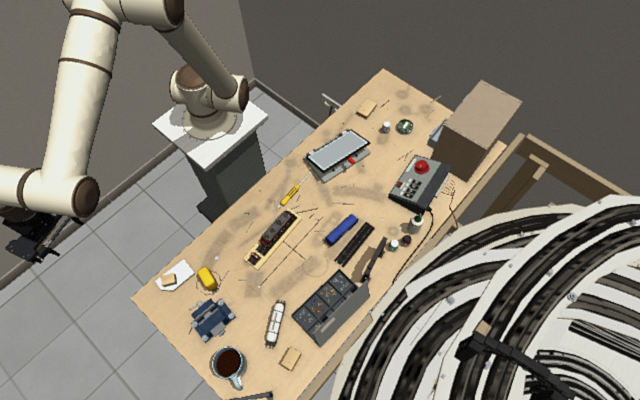

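The top picture shows the mirror at about (257,215), its red handle at (260,190), and the locomotive on its strip at about (380,201). The screwdriver lies between them at (325,222). Next I'll enlarge both views.

```bash
python3 - <<'E'
import cv2,pickle
t=pickle.load(open("top.pkl","rb"))["pixels"];s=pickle.load(open("side.pkl","rb"))["pixels"]
a=cv2.resize(t[175:250,210:310],None,fx=8,fy=8,interpolation=cv2.INTER_CUBIC)
cv2.imwrite("pics/m.png",a)
b=cv2.resize(t[180:220,335:425],None,fx=8,fy=8,interpolation=cv2.INTER_CUBIC)
d=cv2.resize(s[200:275,235:325],None,fx=8,fy=8,interpolation=cv2.INTER_CUBIC)[:270*2]
import numpy as np
cv2.imwrite("pics/l.png",cv2.resize(b,None,fx=1,fy=1))
E
```

```text
(no output)
```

View pics/m.png

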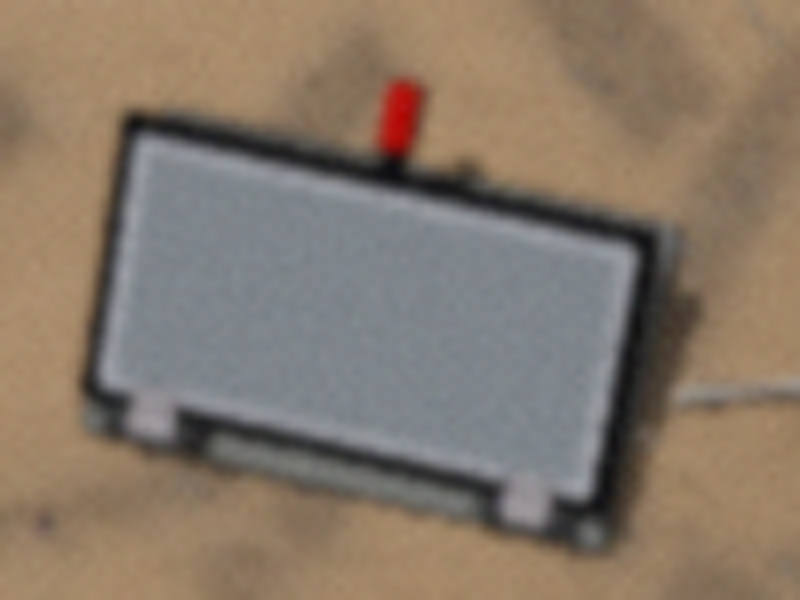

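View pics/l.png

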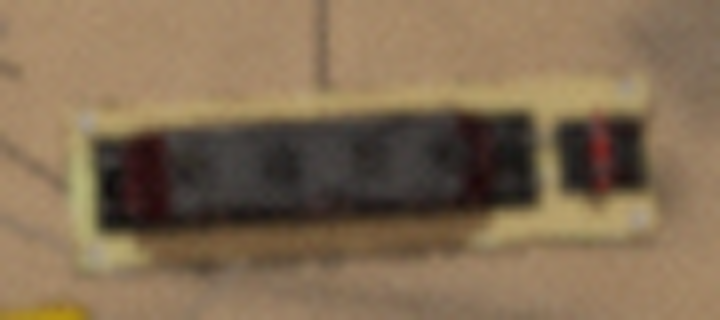

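The mirror frame corners in the crop are TL (128,118), TR (660,228), BR (605,505) and BL (88,390). The handle runs from (407,80) to (395,158). The loco runs from about x=122 to 497 around y=175, and the strip corners are (85,110), (640,80), (655,235) and (80,268).

```bash
cat >> h.py <<'E'
def toolmove(P,Rt):
    "rotvec and cm shift in current tool frame"
    s=sense();R=np.array(s["ee_rot"]);p=np.array(s["tcp_pos"])
    return cv2.Rodrigues(R.T@Rt)[0].ravel().round(3),(R.T@(np.array(P)-p)*100).round(2)
def down(a):
    "tool down, closing axis y at angle a deg from world x"
    a=np.radians(a);y=np.array([np.cos(a),np.sin(a),0]);z=np.array([0,0,-1.])
    return np.c_[np.cross(y,z),y,z]
E
python3 - <<'E'
from h import *
import pickle
c=pickle.load(open("top.pkl","rb"))
g=lambda x,y,ox,oy:(ox+(x+.5)/8-.5,oy+(y+.5)/8-.5)
def m(x,y,z):return ray(c,g(x,y,210,175),z)
def l(x,y,z):return ray(c,g(x,y,335,180),z)
TL,TR,BR,BL=[m(*p,.028) for p in((128,118),(660,228),(605,505),(88,390))]
print("frame",TL,TR,BR,BL,[np.linalg.norm(a-b) for a,b in((TL,TR),(TR,BR),(BR,BL),(BL,TL))])
yv=(TL-TR)+(BL-BR);print("ydir deg from world y",np.degrees(np.arctan2(-yv[0],yv[1])))
print("centre",(TL+TR+BL+BR)/4)
h0=m(407,80,.031);h1=m(395,158,.031);print("handle",h0,h1)
S=[l(*p,.008) for p in((85,110),(640,80),(655,235),(80,268))]
print("strip",sum(S)/4,[np.linalg.norm(S[i]-S[i-1]) for i in range(4)])
yv=S[0]-S[1]+S[3]-S[2];print("deg",np.degrees(np.arctan2(-yv[0],yv[1])))
print("loco",l(122,175,.045),l(497,165,.045),l(310,170,.06),"red stop",l(600,150,.03))
E
```

```text
frame [0.54489612 0.28261888 0.028     ] [0.50649128 0.08000756 0.028     ] [0.40283511 0.09775334 0.028     ] [0.44203689 0.29298766 0.028     ] [np.float64(0.20621900353616818), np.float64(0.10516422634528583), np.float64(0.19913115543616358), np.float64(0.10338052580421576)]
ydir deg from world y -11.03791620152086
centre [0.47406485 0.18834186 0.028     ]
handle [0.56062834 0.17672701 0.031     ] [0.53097673 0.18020096 0.031     ]
strip [ 0.51843015 -0.18619573  0.008     ] [np.float64(0.060411263441017535), np.float64(0.21135581124244368), np.float64(0.05927005944224495), np.float64(0.21778989916336564)]
deg 4.1567619407233005
loco [ 0.51261249 -0.09206419  0.045     ] [ 0.51857843 -0.2297376   0.045     ] [ 0.51412122 -0.15940291  0.06      ] red stop [ 0.52634323 -0.27064369  0.03      ]
```

```bash
python3 -c "
from h import *
print(toolmove([.546,.1785,.15],down(79.5)))"
```

```text
(array([ 0.002, -0.001,  0.491]), array([-57.43,  62.91,   9.17]))
```

Request:
arm_command([
  [0,0,0.1,-14,15.7,2,0],
  [0,0,0.2,-28,31,4,0],
  [0,0,0.4,-57.4,62.9,9.2,0],
  [0,0,0.49,-57.4,62.9,9.2,0],
  [0.002,-0.001,0.491,-57.4,62.9,9.2,0],
  [0.002,-0.001,0.491,-57.4,62.9,9.2,0],
  [0.002,-0.001,0.491,-57.4,62.9,9.2,0],
  [0.002,-0.001,0.491,-57.4,62.9,9.2,0],
])

```text
time_s: 0.77
tcp_pos: [0.3252, -0.2986, 0.2069]
ee_rot: [[-0.983, 0.183, 0.001], [0.183, 0.983, -0.002], [-0.001, -0.001, -1.0]]
wrist_force: [1.4, -0.7, 0.5]
gripper_width: 0.525
gripper_force: 0.0
```

```bash
python3 -c "
from h import *
print(toolmove([.546,.1785,.15],down(79.5)))"
```

```text
(array([-0.001,  0.001, -0.   ]), array([-12.98,  50.95,   5.63]))
```

Request:
arm_command([
  [0,0,0,-13,51,5.6,0],
  [0,0,0,-13,51,5.6,0],
  [0,0,0,-13,51,5.6,0],
  [0,0,0,-13,51,5.6,0],
  [0,0,0,-13,51,5.6,0],
  [0,0,0,-13,51,5.6,0],
  [0,0,0,-13,51,5.6,0],
  [0,0,0,-13,51,5.6,0],
])

```text
time_s: 1.43
tcp_pos: [0.4643, 0.0024, 0.1713]
ee_rot: [[-0.983, 0.182, 0.001], [0.182, 0.983, -0.002], [-0.001, -0.002, -1.0]]
wrist_force: [1.5, -0.3, -0.6]
gripper_width: 0.499
gripper_force: 0.0
```

```bash
python3 -c "
from h import *
print(toolmove([.546,.1785,.15],down(79.5)))"
```

```text
(array([-0.002,  0.001,  0.001]), array([-4.84, 18.8 ,  2.1 ]))
```

Request:
arm_command([
  [0,0,0,-4.4,17,2,0],
  [0,0,0,-4.4,17,2,0],
  [0,0,0,-4.4,17,2,0],
  [0,0,0,-4.4,17,2,0],
  [0,0,0,-4.4,17,2,0],
  [0,0,0,-4.4,17,2,0],
  [0,0,0,-4.4,17,2,0],
])

```text
time_s: 2.02
tcp_pos: [0.5378, 0.1594, 0.1504]
ee_rot: [[-0.983, 0.181, -0.001], [0.181, 0.983, -0.003], [0.001, -0.003, -1.0]]
wrist_force: [0.1, -0.6, 0.2]
gripper_width: 0.499
gripper_force: 0.0
```

```bash
python3 -c "
from h import *
import pickle
print(toolmove([.546,.1785,.15],down(79.5)))
c=capture('wrist');pickle.dump(c,open('w1.pkl','wb'));cv2.imwrite('pics/w1.png',c['pixels'])
print(proj(c,[[.546,.1785,.028]]))
"
```

```text
(array([-0.003, -0.001,  0.001]), array([-0.46,  2.03,  0.03]))
[[339.95753546 208.73528794]]
```

View pics/w1.png

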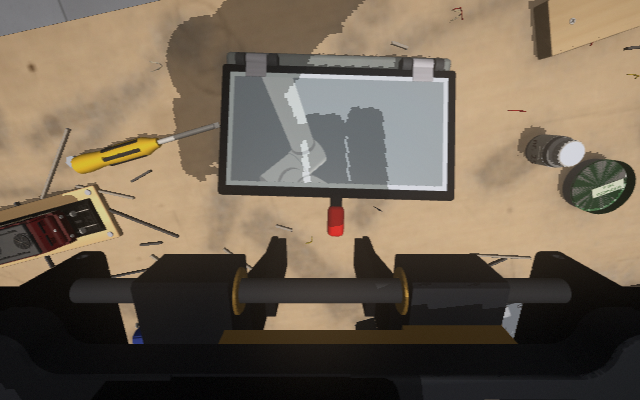

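The wrist view shows the handle grip from (336,206) to (336,236). The frame corners are (221,66), (456,71), (453,200) and (219,193).

```bash
python3 -c "
from h import *
import pickle
c=pickle.load(open('w1.pkl','rb'))
TR,TL,BL,BR=[ray(c,p,.028) for p in((221,66),(456,71),(453,200),(219,193))]
print(TL,TR,BL,BR,np.linalg.norm(TL-TR),np.linalg.norm(BL-BR),np.linalg.norm(TL-BL))
v=TL-TR+BL-BR;print(np.degrees(np.arctan2(v[1],v[0])))
for z in(.024,.028,.031):print(ray(c,(336,206),z),ray(c,(336,236),z))
"
```

```text
[0.43969411 0.29776733 0.028     ] [0.39875575 0.09800807 0.028     ] [0.55723658 0.29061124 0.028     ] [0.50819342 0.06334377 0.028     ] 0.2039110359371168 0.2324988916740518 0.11776010571158907
78.10091422980578
[0.54373719 0.1750503  0.024     ] [0.57653749 0.16959194 0.024     ]
[0.5424276  0.17505721 0.028     ] [0.57474045 0.16967998 0.028     ]
[0.54144541 0.1750624  0.031     ] [0.57339266 0.169746   0.031     ]
```

The far edge comes out longer than the hinge edge, so the mirror isn't quite flat. I'll fit hinge position, yaw and angle together from both views.

```bash
cat > fit.py <<'E'
from h import *
import pickle
from scipy.optimize import least_squares
c=pickle.load(open('w1.pkl','rb'));t=pickle.load(open('top.pkl','rb'))
def mp(p,r,y,n=0):
    hx,hy,a,th=p;ex=np.array([np.cos(a),np.sin(a),0]);ey=np.array([-np.sin(a),np.cos(a),0]);ez=np.array([0,0,1.])
    return np.array([hx,hy,.024])+r*(np.cos(th)*ex+np.sin(th)*ez)+y*ey+n*(np.cos(th)*ez-np.sin(th)*ex)
M=[(.004,-.102,.0035),(.004,.102,.0035),(.118,.102,.0035),(.118,-.102,.0035),(.125,0,.0),(.151,0,0.)]
w=[(221,66),(456,71),(453,200),(219,193),(336,206),(336,236)]
g=lambda x,y:(210+(x+.5)/8-.5,175+(y+.5)/8-.5)
tt=[g(605,510),g(88,392),g(128,118),g(660,228),g(395,158),g(407,80)]
def f(p):
    P=[mp(p,*m) for m in M]
    return np.r_[(proj(c,P)-w).ravel()/2,(proj(t,P)-tt).ravel()]
if __name__=="__main__":
    s=least_squares(f,[.41,.2,-.2,.1],loss='soft_l1');p=s.x;print(p,np.degrees(p[2:]),f(p).round(1))
    print('handle',mp(p,.138,0),'at45 glass',mp([*p[:3],np.pi/4],.061,0,.004))
    np.save('p.npy',p)
E
python3 fit.py
```

```text
[ 0.41503779  0.19855338 -0.2007694   0.29571646] [-11.50323912  16.94330511] [-0.3 -0.9  0.2 -1.   0.1  0.3 -0.3  1.7 -0.2  0.3 -0.5 -0.  -0.2  1.2
 -1.8  1.  -0.8 -1.4  0.2 -0.3  0.1 -1.5  0.1 -0.3]
handle [0.54439608 0.17222753 0.06421669] at45 glass [0.45453329 0.19051561 0.06996194]
```

```bash
cat >> fit.py <<'E'
def Rm(p,th): return np.c_[-(mp([*p[:3],th],1,0)-mp([*p[:3],th],0,0)),mp(p,0,1)-mp(p,0,0),-(mp([*p[:3],th],0,0,1)-mp([*p[:3],th],0,0))]
E
python3 - <<'E'
from fit import *
p=np.load('p.npy');s=pickle.load(open('side.pkl','rb'))
print(proj(s,[mp(p,.125,0),mp(p,.151,0),*[mp(p,*m) for m in M[:4]]]).round(1))
b=s['pixels'].astype(int);q=np.argwhere((b[140:180,330:370,2]>150)&(b[140:180,330:370,1]<70));print(q.min(0)+[140,330],q.max(0)+[140,330])
print(np.linalg.det(Rm(p,p[3])))
print(toolmove(mp(p,.138,0,.07),Rm(p,p[3])))
E
```

```text
[[349.6 159.7]
 [354.4 163.5]
 [305.3 156.9]
 [351.2 128.2]
 [371.5 142.9]
 [324.1 173.6]]
[157 348] [162 353]
1.0000000000000002
(array([-0.   , -0.296,  0.018]), array([1.62, 1.5 , 1.96]))
```

Side view agrees: the mirror starts at about 17°. Moving to the tilted pregrasp.

Request:
arm_command([
  [0,-0.1,0.018,1,0.8,0.5,0],
  [0,-0.2,0.018,1.6,1.4,1.5,0],
  [0,-0.296,0.018,1.6,1.4,2,0],
  [0,-0.296,0.018,1.6,1.4,2,0],
  [0,-0.296,0.018,1.6,1.4,2,0],
  [0,-0.296,0.018,1.6,1.4,2,0],
])

```text
time_s: 2.57
tcp_pos: [0.5248, 0.1746, 0.1318]
ee_rot: [[-0.937, 0.201, 0.287], [0.192, 0.98, -0.058], [-0.293, 0.001, -0.956]]
wrist_force: [0.3, -0.2, 0.7]
gripper_width: 0.5
gripper_force: 0.0
```

```bash
python3 - <<'E'
from fit import *
p=np.load('p.npy')
print(toolmove(mp(p,.138,0,.0),Rm(p,p[3])))
c=capture('wrist');im=c['pixels'].copy();print(proj(c,[mp(p,.125,0),mp(p,.151,0),mp(p,.118,.102,.0035),mp(p,.118,-.102,.0035)]))
cv2.imwrite('pics/w2.png',im)
E
```

```text
(array([ 0.001,  0.001, -0.002]), array([0.1 , 0.16, 7.04]))
[[321.28626328 207.22060356]
 [321.2879366  236.72658043]
 [450.60018874 199.97289104]
 [192.01849221 200.38717552]]
```

View pics/w2.png

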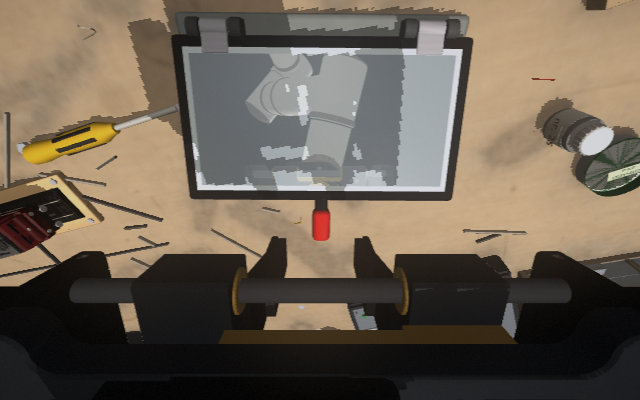

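The handle is at x=321, y=209–241, laterally as predicted. The hinge corners are at (173,35) and (472,40), so I'll refit with this view included.

```bash
python3 - <<'E'
from fit import *
p=np.load('p.npy');k=capture('wrist');pickle.dump(k,open('w2.pkl','wb'))
M4=M
w2=[(173,35),(472,40),(452,200),(191,199),(321,209),(321,241)]
print((proj(k,[mp(p,*m) for m in M])-w2).round(1).tolist())
def F(q):
    P=[mp(q,*m) for m in M]
    return np.r_[f(q),(proj(k,P)-w2).ravel()/2]
s=least_squares(F,p,loss='soft_l1');q=s.x;print(q,np.degrees(q[2:]),F(q).round(1))
np.save('p.npy',q);print(mp(q,.138,0),toolmove(mp(q,.138,0),Rm(q,q[3])))
E
```

```text
[[-7.4, -0.5], [1.1, -6.2], [-2.8, -1.5], [-0.6, 0.2], [-1.1, -3.1], [-1.0, -5.5]]
[ 0.41615018  0.19921173 -0.20497033  0.31358823] [-11.74393509  17.967282  ] [ 0.2 -0.6  0.6 -0.2  0.8  1.1 -0.4  1.9  0.1  0.8 -0.3  0.7 -0.4  1.
 -1.9  0.5 -1.1 -1.8 -0.  -0.3 -0.1 -1.7 -0.1 -0.5 -3.   0.1  0.9 -2.
 -0.8  0.3 -0.5  0.7 -0.3 -0.6 -0.4 -1.7]
[0.54467244 0.17249326 0.06656939] (array([ 0.004, -0.015,  0.001]), array([0.16, 0.01, 6.85]))
```

Request:
arm_command([
  [0,-0.015,0,0,0,3,0],
  [0,-0.015,0,0.1,0.0,5.5,0],
  [0,-0.015,0,0.1,0.0,6.7,0],
  [0,-0.015,0,0.1,0.0,6.7,0],
  [0,-0.015,0,0.1,0,6.7,0.4],
  [0,-0.015,0,0.1,0,6.7,0.7],
  [0,-0.015,0,0.1,0,6.7,1],
  [0,-0.015,0,0.1,0,6.7,1],
])

```text
time_s: 3.33
tcp_pos: [0.5481, 0.1724, 0.0756]
ee_rot: [[-0.937, 0.197, 0.288], [0.189, 0.98, -0.056], [-0.293, 0.002, -0.956]]
wrist_force: [0.5, 0.4, -0.2]
gripper_width: 0.288
gripper_force: 0.0
```

```bash
python3 - <<'E'
from fit import *
p=np.load('p.npy');s=sense();T=np.array(s['tcp_pos']);R=np.array(s['ee_rot']);print(s['gripper_width'],s['gripper_force'],s['wrist_force'],toolmove(mp(p,.138,0),Rm(p,p[3])))
# arc: rotate current tool pose about the hinge by d
h=np.array([p[0],p[1],.024]);ey=mp(p,0,1)-mp(p,0,0)
for d in(4,8,12,16,20,24,27,29):
    Q=cv2.Rodrigues(-np.radians(d)*ey)[0]
    print(d,np.round(R.T@(h+Q@(T-h)-T)*100,2),cv2.Rodrigues(R.T@Q@R)[0].ravel().round(3))
E
```

```text
0.28750736086211287 0.0 [ 0.50711512  0.35792197 -0.16316948] (array([ 0.004, -0.016,  0.006]), array([ 0.58, -0.06,  0.76]))
4 [ 0.1  0.  -1. ] [ 0.   -0.07 -0.  ]
8 [ 0.28  0.01 -1.99] [ 0.001 -0.14  -0.001]
12 [ 0.52  0.02 -2.97] [ 0.001 -0.209 -0.001]
16 [ 0.83  0.02 -3.93] [ 0.002 -0.279 -0.001]
20 [ 1.2   0.03 -4.86] [ 0.002 -0.349 -0.001]
24 [ 1.64  0.03 -5.76] [ 0.003 -0.419 -0.002]
27 [ 2.02  0.04 -6.42] [ 0.003 -0.471 -0.002]
29 [ 2.28  0.04 -6.85] [ 0.003 -0.506 -0.002]
```

Request:
arm_command([
  [0,0,0,0,0,0,1],
  [0,0,0,0,0,0,1],
  [0,0,0,0,0,0,1],
  [0,0,0,0,0,0,1],
])

```text
time_s: 3.67
tcp_pos: [0.5476, 0.1706, 0.0746]
ee_rot: [[-0.938, 0.199, 0.285], [0.19, 0.98, -0.059], [-0.291, -0.001, -0.957]]
wrist_force: [1.8, -5.1, 2.2]
gripper_width: 0.155
gripper_force: 30.0
```

```bash
cat > arc.py <<'E'
from fit import *
p=np.load('p.npy');s=sense();T=np.array(s['tcp_pos']);R=np.array(s['ee_rot']);print(s['gripper_width'],s['gripper_force'],s['wrist_force'],toolmove(mp(p,.138,0),Rm(p,p[3])))
E
python3 arc.py
```

```text
0.15513167221527288 29.958446407690644 [ 1.81326098 -5.11972414  2.22827191] (array([ 0.   , -0.018,  0.005]), array([0.54, 0.13, 0.68]))
```

Request:
arm_command([
  [0,-0.07,0,0.1,0,-1,1],
  [0,-0.14,0,0.28,0,-2,1],
  [0,-0.209,0,0.52,0,-3,1],
  [0,-0.279,0,0.83,0,-3.9,1],
  [0,-0.349,0,1.2,0,-4.9,1],
  [0,-0.419,0,1.64,0,-5.8,1],
  [0,-0.471,0,2,0,-6.4,1],
  [0,-0.471,0,2,0,-6.4,1],
])

```text
time_s: 4.33
tcp_pos: [0.5489, 0.1524, 0.2229]
ee_rot: [[-0.864, 0.129, 0.487], [0.107, 0.992, -0.073], [-0.493, -0.011, -0.87]]
wrist_force: [0.3, 0.5, 0.4]
gripper_width: 0.003
gripper_force: 0.0
```

Request:
arm_command([
  [0,0,0,0,0,0,1],
  [0,0,0,0,0,0,1],
  [0,0,0,0,0,0,1],
])

```text
time_s: 4.58
tcp_pos: [0.5492, 0.1517, 0.2212]
ee_rot: [[-0.865, 0.131, 0.485], [0.108, 0.991, -0.075], [-0.49, -0.012, -0.872]]
wrist_force: [0.3, -0.1, -0.0]
gripper_width: 0.003
gripper_force: 0.0
```

```bash
python3 - <<'E'
from fit import *
p=np.load('p.npy');s=sense();T=np.array(s['tcp_pos']);R=np.array(s['ee_rot']);print(s['wrist_force'])
h=np.array([p[0],p[1],.024]);ex=np.array([np.cos(p[2]),np.sin(p[2]),0])
for A in(np.array([.5476,.1706,.0746]),T):
    d=A-h;print(np.degrees(np.arctan2(d[2],d@ex)),np.hypot(d[2],d@ex))
print('tool tilt',np.degrees(np.arccos(-R[2,2])))
k=capture('side');cv2.imwrite('pics/s3.png',cv2.resize(k['pixels'][80:230,250:450],None,fx=4,fy=4,interpolation=cv2.INTER_CUBIC))
E
```

```text
[ 0.27618318 -0.12536051 -0.04355962]
20.613655677333572 0.14372356809577896
54.64477209195857 0.24177047991547534
tool tilt 29.366283656801343
```

View pics/s3.png

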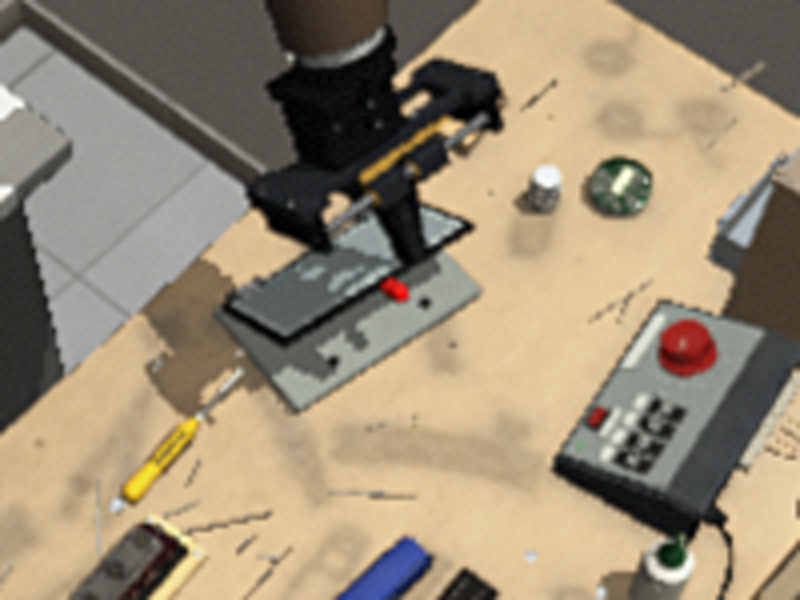

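The fingers slipped off: the arm could not reach the commanded tilt. The mirror was raised part of the way. I'll check the joints and the mirror's new angle.

```bash
python3 - <<'E'
from fit import *
p=np.load('p.npy');print(np.round(sense()['joints'],1))
k=capture('side')
b=k['pixels'].astype(int);q=np.argwhere((b[130:180,330:370,2]>150)&(b[130:180,330:370,1]<70))+[130,330];print(q.min(0),q.max(0),q.mean(0))
for th in(20,25,30,35,40,45):
    P=[*p[:3],np.radians(th)];print(th,proj(k,[mp(P,.138,0),mp(P,.118,.102,.0035),mp(P,.118,-.102,.0035)]).round(1).tolist())
E
```

```text
[  35.9    7.3  -43.7   51.1  -26.3 -177.4]
[150 346] [154 351] [151.95 348.85]
20 [[351.9, 160.2], [371.6, 141.7], [323.9, 172.3]]
25 [[351.2, 157.4], [371.1, 139.3], [323.1, 169.9]]
30 [[350.4, 154.5], [370.4, 136.8], [322.2, 167.5]]
35 [[349.3, 151.5], [369.5, 134.2], [321.1, 164.9]]
40 [[348.1, 148.4], [368.5, 131.5], [319.9, 162.2]]
45 [[346.7, 145.2], [367.4, 128.8], [318.5, 159.5]]
```

```bash
python3 - <<'E'
from h import *
print(toolmove([.53,.16,.24],down(140)))
E
```

```text
(array([-0.268,  0.461, -0.978]), array([ 0.81,  0.55, -2.67]))
```

Request:
arm_command([
  [-0.03,0.05,-0.11,0.2,0.2,-1,0],
  [-0.06,0.1,-0.22,0.4,0.4,-2.0,0],
  [-0.27,0.46,-0.98,0.8,0.5,-2.7,0],
  [-0.27,0.46,-0.98,0.8,0.5,-2.7,0],
  [-0.27,0.46,-0.98,0.8,0.5,-2.7,0],
  [-0.27,0.46,-0.98,0.8,0.5,-2.7,0],
  [-0.27,0.46,-0.98,0.8,0.5,-2.7,0],
  [-0.27,0.46,-0.98,0.8,0.5,-2.7,0],
])

```text
time_s: 5.35
tcp_pos: [0.5296, 0.16, 0.2407]
ee_rot: [[-0.816, -0.558, 0.15], [-0.561, 0.828, 0.029], [-0.14, -0.06, -0.988]]
wrist_force: [0.4, -0.3, 0.2]
gripper_width: 0.474
gripper_force: 0.0
```

```bash
python3 - <<'E'
from h import *
print(toolmove([.53,.16,.24],down(200)));print(np.round(sense()['joints'],1))
E
```

```text
(array([-0.144,  0.079, -1.319]), array([-0.02, -0.02,  0.08]))
[ 35.5  11.  -17.6   4.5 -53.6 -93.7]
```

Request:
arm_command([
  [-0.144,0.079,-1.319,0,0,0,0],
  [-0.144,0.079,-1.319,0,0,0,0],
  [-0.144,0.079,-1.319,0,0,0,0],
  [-0.144,0.079,-1.319,0,0,0,0],
  [-0.144,0.079,-1.319,0,0,0,0],
  [-0.144,0.079,-1.319,0,0,0,0],
  [-0.144,0.079,-1.319,0,0,0,0],
  [-0.144,0.079,-1.319,0,0,0,0],
])

```text
time_s: 6.02
tcp_pos: [0.5299, 0.1595, 0.2402]
ee_rot: [[0.022, -0.999, 0.033], [-0.999, -0.021, 0.025], [-0.024, -0.034, -0.999]]
wrist_force: [0.1, -0.0, -0.1]
gripper_width: 0.5
gripper_force: 0.0
```

```bash
cat >> fit.py <<'E'
def Rg(p,th): # half turned grasp
    R=Rm(p,th).copy();R[:,:2]*=-1;return R
E
python3 - <<'E'
from fit import *
p=np.load('p.npy');P=[*p[:3],np.radians(34)]
print(np.round(sense()['joints'],1))
X=mp(P,.141,0);R=Rg(p,np.radians(15));print(X,toolmove(X-R[:,2]*.075,R))
E
```

```text
[ 33.5  14.1 -11.3  -0.1 -62.2 -32.2]
[0.53059753 0.17541929 0.1028462 ] (array([ 0.131,  0.218, -1.342]), array([-1.87,  2.01,  6.47]))
```

Request:
arm_command([
  [0.131,0.218,-1.342,-1.9,2,2,0],
  [0.131,0.218,-1.342,-1.9,2,6.4,0],
  [0.131,0.218,-1.342,-1.9,2,6.4,0],
  [0.131,0.218,-1.342,-1.9,2,6.4,0],
  [0.131,0.218,-1.342,-1.9,2,6.4,0],
  [0.131,0.218,-1.342,-1.9,2,6.4,0],
  [0.131,0.218,-1.342,-1.9,2,6.4,0],
  [0.131,0.218,-1.342,-1.9,2,6.4,0],
])

```text
time_s: 6.68
tcp_pos: [0.5118, 0.18, 0.176]
ee_rot: [[0.825, -0.532, 0.189], [-0.531, -0.845, -0.065], [0.194, -0.047, -0.98]]
wrist_force: [-1.4, 0.5, 0.1]
gripper_width: 0.503
gripper_force: 0.0
```

Request:
arm_command([
  [0.0,0,-0.42,0,0,0,0],
  [0.0,0,-0.42,0,0,0,0],
  [0.0,0,-0.42,0,0,0,0],
  [0.0,0,-0.42,0,0,0,0],
  [0.0,0,-0.42,0,0,0,0],
])

```text
time_s: 7.1
tcp_pos: [0.5118, 0.1798, 0.1761]
ee_rot: [[0.97, -0.155, 0.188], [-0.146, -0.987, -0.064], [0.196, 0.035, -0.98]]
wrist_force: [-0.1, -0.5, -0.5]
gripper_width: 0.499
gripper_force: 0.0
```

```bash
python3 - <<'E'
from fit import *
p=np.load('p.npy');P=[*p[:3],np.radians(34)]
print(np.round(sense()['joints'],1))
X=mp(P,.141,0);R=Rg(p,np.radians(15));print(X,toolmove(X-R[:,2]*.075,R))
k=capture('wrist');pickle.dump(k,open('w4.pkl','wb'));cv2.imwrite('pics/w4.png',k['pixels'])
for th in (30,34,38):
    P=[*p[:3],np.radians(th)];print(th,proj(k,[mp(P,.125,0),mp(P,.151,0),*[mp(P,*m) for m in M[:4]]]).round().tolist())
E
```

```text
[ 41.5  13.7 -28.2  14.6 -43.3  29.6]
[0.53059753 0.17541929 0.1028462 ] (array([0.023, 0.064, 0.056]), array([-0.03,  0.04,  0.08]))
30 [[318.0, 222.0], [320.0, 198.0], [400.0, 308.0], [222.0, 302.0], [203.0, 226.0], [429.0, 235.0]]
34 [[318.0, 229.0], [320.0, 206.0], [400.0, 308.0], [222.0, 303.0], [200.0, 232.0], [432.0, 242.0]]
38 [[318.0, 236.0], [320.0, 215.0], [400.0, 309.0], [222.0, 303.0], [197.0, 240.0], [434.0, 249.0]]
```

View pics/w4.png

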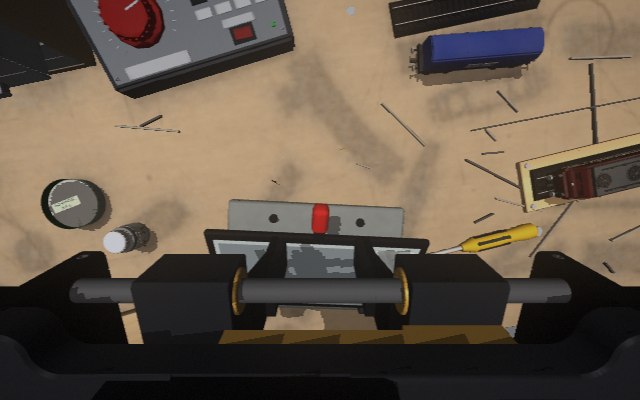

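The handle runs from (321,205) to (319,234), centred between the fingers, which matches about 35°.

```bash
python3 - <<'E'
from fit import *
p=np.load('p.npy')
P=[*p[:3],np.radians(35)]
X=mp(P,.141,0);R=Rg(p,np.radians(15));print(X,toolmove(X,R),toolmove(X-R[:,2]*.03,R))
# arc translation, world & new tool axes
for th in(39,43,46):
  print(th,(R.T@(mp([*p[:3],np.radians(th)],.141,0)-X)*100).round(2))
E
```

```text
[0.52923285 0.17570299 0.10487428] (array([0.023, 0.064, 0.054]), array([ 0.36, -0.12,  7.35])) (array([0.023, 0.064, 0.054]), array([ 0.16, -0.05,  4.36]))
39 [-0.37 -0.   -0.91]
43 [-0.8 -0.  -1.8]
46 [-1.16 -0.   -2.44]
```

Request:
arm_command([
  [0.023,0.064,0.054,0.1,0,2,0],
  [0.023,0.064,0.054,0.2,-0.1,4.4,0],
  [0.023,0.064,0.054,0.3,-0.1,6.2,0],
  [0.023,0.064,0.054,0.4,-0.1,7.3,0],
  [0.023,0.064,0.054,0.4,-0.1,7.3,0],
  [0.023,0.064,0.054,0.4,-0.1,7.3,0],
  [0.023,0.064,0.054,0.4,-0.1,7.3,0],
])

```text
time_s: 7.73
tcp_pos: [0.5302, 0.176, 0.1069]
ee_rot: [[0.945, -0.203, 0.256], [-0.196, -0.979, -0.051], [0.261, -0.002, -0.965]]
wrist_force: [-1.1, -0.1, 0.8]
gripper_width: 0.502
gripper_force: 0.0
```

```bash
python3 - <<'E'
from fit import *
p=np.load('p.npy')
P=[*p[:3],np.radians(35)]
X=mp(P,.141,0);R=Rg(p,np.radians(15));print(X,toolmove(X,R),sense()['wrist_force'],sense()['tcp_pos'])
E
```

```text
[0.52923285 0.17570299 0.10487428] (array([-0.002, -0.002,  0.   ]), array([-0.14,  0.05,  0.18])) [-1.08786936 -0.14111577  0.84270914] [0.53017355 0.17597298 0.10693602]
```

Good. Next close, then follow the arc by translation to about 45°.

Request:
arm_command([
  [0,0,0,-0.1,0,0.2,1],
  [0,0,0,-0.1,0,0.2,1],
  [0,0,0,-0.1,0,0.2,1],
  [0,0,0,-0.1,0,0.2,1],
  [0,0,0,-0.1,0,0.2,1],
  [0,0,0,-0.1,0,0.2,1],
  [0,0,0,-0.1,0,0.2,1],
])

```text
time_s: 8.32
tcp_pos: [0.529, 0.1745, 0.1043]
ee_rot: [[0.945, -0.204, 0.254], [-0.197, -0.979, -0.054], [0.26, 0.001, -0.966]]
wrist_force: [0.3, -3.4, 2.7]
gripper_width: 0.158
gripper_force: 30.0
```

Request:
arm_command([
  [0,0,0,-0.1,0,-0.3,1],
  [0,0,0,-0.25,0,-0.7,1],
  [0,0,0,-0.45,0,-1.1,1],
  [0,0,0,-0.65,0,-1.5,1],
  [0,0,0,-0.85,0,-1.9,1],
  [0,0,0,-1.0,0,-2.2,1],
  [0,0,0,-1.0,0,-2.2,1],
  [0,0,0,-1.0,0,-2.2,1],
])

```text
time_s: 8.98
tcp_pos: [0.5139, 0.1777, 0.1228]
ee_rot: [[0.946, -0.204, 0.254], [-0.196, -0.979, -0.054], [0.26, 0.001, -0.966]]
wrist_force: [1.7, -6.0, 1.6]
gripper_width: 0.158
gripper_force: 30.0
```

```bash
cat > ang.py <<'E'
from fit import *
p=np.load('p.npy');s=sense();print(s['tcp_pos'],s['wrist_force'],s['gripper_width'],s['gripper_force'])
k=capture('side')
b=k['pixels'].astype(int);q=np.argwhere((b[130:180,330:370,2]>150)&(b[130:180,330:370,1]<70))+[130,330];print(q.min(0),q.max(0),q.mean(0))
for th in(30,35,40,45,50):
    P=[*p[:3],np.radians(th)];print(th,proj(k,[mp(P,.138,0)]).round(1).tolist(),mp(P,.138,0),mp(P,.141,0))
E
python3 ang.py
```

```text
[0.51393081 0.17771944 0.12283849] [ 1.72959073 -6.04452084  1.57870811] 0.15751708652684193 30.00301509629935
[145 346] [148 349] [146.33333333 347.5       ]
30 [[350.4, 154.5]] [0.53315996 0.17488658 0.093     ] [0.53570365 0.17435778 0.0945    ]
35 [[349.3, 151.5]] [0.52682684 0.17620318 0.10315355] [0.52923285 0.17570299 0.10487428]
40 [[348.1, 148.4]] [0.5196514  0.17769488 0.11270469] [0.52190143 0.17722712 0.11463305]
45 [[346.7, 145.2]] [0.51168826 0.17935033 0.12158074] [0.51376518 0.17891856 0.12370206]
50 [[345.1, 141.9]] [0.50299802 0.18115695 0.12971413] [0.50488601 0.18076445 0.13201227]
```

About 44°. Release and back off.

Request:
arm_command([
  [0,0,0,0,0,0,0],
  [0,0,0,0,0,0,0],
  [0,0,0,0,0,0,0],
  [0,0,0,0,0,0,0],
  [0,0,0,0,0,-3,0],
  [0,0,0,0,0,-7,0],
  [0,0,0,0,0,-11,0],
  [0,0,0,0,0,-11,0],
])

```text
time_s: 9.7
tcp_pos: [0.4888, 0.1881, 0.2375]
ee_rot: [[0.943, -0.199, 0.267], [-0.195, -0.98, -0.041], [0.27, -0.014, -0.963]]
wrist_force: [0.8, 2.3, 0.4]
gripper_width: 0.492
gripper_force: 0.0
```

```bash
python3 ang.py; python3 - <<'E'
from fit import *
print(toolmove([.516,-.155,.19],down(184)))
c=capture('top');pickle.dump(c,open('t5.pkl','wb'))
cv2.imwrite('pics/t5.png',cv2.resize(np.hstack([c['pixels'][175:250,205:305],c['pixels'][175:250,335:425]]),None,fx=4,fy=4,interpolation=cv2.INTER_CUBIC))
E
```

```text
[0.48876536 0.18813898 0.23751359] [0.7629128  2.29218551 0.43402821] 0.49245974106381835 0.0
[145 345] [148 349] [146.28571429 347.21428571]
30 [[350.4, 154.5]] [0.53315996 0.17488658 0.093     ] [0.53570365 0.17435778 0.0945    ]
35 [[349.3, 151.5]] [0.52682684 0.17620318 0.10315355] [0.52923285 0.17570299 0.10487428]
40 [[348.1, 148.4]] [0.5196514  0.17769488 0.11270469] [0.52190143 0.17722712 0.11463305]
45 [[346.7, 145.2]] [0.51168826 0.17935033 0.12158074] [0.51376518 0.17891856 0.12370206]
50 [[345.1, 141.9]] [0.50299802 0.18115695 0.12971413] [0.50488601 0.18076445 0.13201227]
(array([-0.184, -0.224,  1.29 ]), array([ 8.19, 32.99,  6.47]))
```

Request:
arm_command([
  [-0.184,-0.224,1.29,8.2,33,6.4,-1],
  [-0.184,-0.224,1.29,8.2,33,6.4,-1],
  [-0.184,-0.224,1.29,8.2,33,6.4,-1],
  [-0.184,-0.224,1.29,8.2,33,6.4,-1],
  [-0.184,-0.224,1.29,8.2,33,6.4,-1],
  [-0.184,-0.224,1.29,8.2,33,6.4,-1],
  [-0.184,-0.224,1.29,8.2,33,6.4,-1],
  [-0.184,-0.224,1.29,8.2,33,6.4,-1],
])

```text
time_s: 10.47
tcp_pos: [0.5114, -0.1475, 0.1878]
ee_rot: [[0.366, -0.93, 0.043], [-0.928, -0.368, -0.05], [0.062, -0.022, -0.998]]
wrist_force: [0.4, 1.2, 0.7]
gripper_width: 0.97
gripper_force: 0.0
```

```bash
python3 - <<'E'
from fit import *
print(toolmove([.516,-.155,.19],down(184)),sense()['joints'])
E
```

```text
(array([-0.031, -0.059,  0.306]), array([ 0.88, -0.16, -0.16])) [  3.04212363  14.31250548 -20.68747439   3.76053466 -52.73351575
  16.29556171]
```

Request:
arm_command([
  [-0.031,-0.059,0.4,0,0,0,-1],
  [-0.031,-0.059,0.4,0,0,0,-1],
  [-0.031,-0.059,0.4,0,0,0,-1],
  [-0.031,-0.059,0.4,0,0,0,-1],
  [-0.031,-0.059,0.4,0,0,0,-1],
])

```text
time_s: 10.88
tcp_pos: [0.5118, -0.146, 0.1882]
ee_rot: [[-0.017, -1.0, 0.004], [-1.0, 0.018, 0.001], [-0.001, -0.004, -1.0]]
wrist_force: [-0.2, 0.5, -0.5]
gripper_width: 1.001
gripper_force: 0.0
```

```bash
python3 - <<'E'
from fit import *
print(toolmove([.516,-.155,.19],down(184)))
c=capture('wrist');pickle.dump(c,open('w6.pkl','wb'));cv2.imwrite('pics/w6.png',c['pixels'])
E
```

```text
(array([-0.004,  0.001, -0.087]), array([ 0.9 , -0.43, -0.18]))
```

View pics/w6.png

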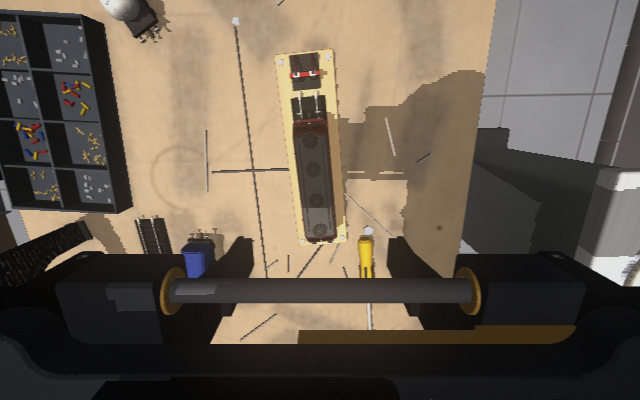

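The wrist view shows the strip corners at (276,53), (330,50), (345,242) and (301,245). The loco roof runs from about (311,122) to (320,241), and the screwdriver end is at (366,237).

```bash
python3 - <<'E'
from fit import *
c=pickle.load(open('w6.pkl','rb'))
S=[ray(c,q,.008) for q in((276,53),(330,50),(345,242),(301,245))]
print('strip',sum(S)/4,[np.linalg.norm(S[i]-S[i-1]).round(3) for i in range(4)])
v=S[3]+S[2]-S[0]-S[1];print(np.degrees(np.arctan2(-v[0],v[1])))
a,b=ray(c,(311,122),.058),ray(c,(320,241),.058);v=b-a;print('loco',a,b,(a+b)/2,np.linalg.norm(v),np.degrees(np.arctan2(-v[0],v[1])))
print('driver',ray(c,(366,230),.01),ray(c,(366,260),.01))
E
```

```text
strip [ 0.51847562 -0.18381066  0.008     ] [np.float64(0.221), np.float64(0.056), np.float64(0.219), np.float64(0.056)]
4.608185158582814
loco [ 0.51908266 -0.2240077   0.058     ] [ 0.51273407 -0.10112921  0.058     ] [ 0.51590836 -0.16256845  0.058     ] 0.12304238259607858 2.957587265732183
driver [ 0.45566366 -0.09280261  0.01      ] [ 0.45429243 -0.05084224  0.01      ]
```

```bash
python3 - <<'E'
from fit import *
print(toolmove([.516,-.162,.043],down(184.2)))
E
```

```text
(array([-0.004,  0.001, -0.089]), array([ 1.64, -0.39, 14.55]))
```

Request:
arm_command([
  [-0.004,0.001,-0.089,1.6,-0.4,3,-0.4],
  [-0.004,0.001,-0.089,1.6,-0.4,6,-0.4],
  [-0.004,0.001,-0.089,1.6,-0.4,8,-0.4],
  [-0.004,0.001,-0.089,1.6,-0.4,8,-0.4],
  [-0.004,0.001,-0.089,1.6,-0.4,8,-0.4],
])

```text
time_s: 11.35
tcp_pos: [0.5158, -0.1612, 0.109]
ee_rot: [[0.074, -0.997, -0.001], [-0.997, -0.074, -0.0], [0.0, 0.001, -1.0]]
wrist_force: [-0.4, -0.7, 0.1]
gripper_width: 0.732
gripper_force: 0.0
```

```bash
python3 - <<'E'
from fit import *
print(toolmove([.516,-.162,.043],down(184.2)),sense()['gripper_width'])
c=capture('wrist');cv2.imwrite('pics/w7.png',c['pixels'][150:])
E
```

```text
(array([ 0.001, -0.   ,  0.   ]), array([ 0.08, -0.02,  6.6 ])) 0.7322596238872568
```

View pics/w7.png

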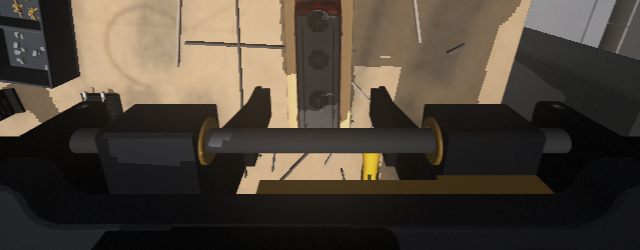

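The loco spans x=295–342, centred between the fingers at about 265 and 377.

Request:
arm_command([
  [0,0,0,0.1,0,2.5,-0.4],
  [0,0,0,0.1,0,5,-0.4],
  [0,0,0,0.1,0,6.5,-0.4],
  [0,0,0,0.1,0,6.5,-0.4],
  [0,0,0,0.1,0,6.5,-0.4],
  [0,0,0,0.1,0,6.5,0],
  [0,0,0,0.1,0,6.5,0.4],
  [0,0,0,0.1,0,6.5,1],
])

```text
time_s: 12.07
tcp_pos: [0.5177, -0.1625, 0.0464]
ee_rot: [[0.072, -0.997, 0.006], [-0.997, -0.072, -0.0], [0.0, -0.005, -1.0]]
wrist_force: [-0.3, 0.0, 0.2]
gripper_width: 0.56
gripper_force: 0.0
```

Request:
arm_command([
  [0,0,0,0,0,0,1],
  [0,0,0,0,0,0,1],
  [0,0,0,0,0,0,1],
  [0,0,0,0,0,0,1],
  [0,0,0,0,0,0,1],
])

```text
time_s: 12.48
tcp_pos: [0.5172, -0.1626, 0.0454]
ee_rot: [[0.071, -0.997, 0.003], [-0.997, -0.071, -0.0], [0.0, -0.003, -1.0]]
wrist_force: [-1.5, 1.7, 5.5]
gripper_width: 0.386
gripper_force: 30.0
```

Request:
arm_command([
  [0,0,0,0,0,-1,1],
  [0,0,0,0,0,-2.5,1],
  [0,0,0,0,0,-5,1],
  [0,0,0,0,0,-8,1],
  [0,0,0,0,0,-11,1],
  [0,0,0,0,0,-14,1],
  [0,0,0,0,0,-16.5,1],
  [0,0,0,0,0,-17.5,1],
])

```text
time_s: 13.15
tcp_pos: [0.5172, -0.1628, 0.2234]
ee_rot: [[0.071, -0.997, 0.008], [-0.997, -0.071, -0.0], [0.001, -0.007, -1.0]]
wrist_force: [0.8, -0.9, -2.6]
gripper_width: 0.386
gripper_force: 30.0
```

```bash
python3 - <<'E'
from fit import *
p=np.load('p.npy');G=mp([*p[:3],np.radians(44)],.061,0,.004);print(G,sense()['gripper_force'],sense()['gripper_width'],sense()['wrist_force'])
print(toolmove([G[0],G[1],.219],down(180+np.degrees(p[2]))))
c=capture('wrist');cv2.imwrite('pics/w8.png',c['pixels'])
E
```

```text
[0.45639091 0.19084609 0.06925152] 29.97730739414692 0.3863357205282923 [ 0.847536   -0.91194715 -2.61198349]
(array([-0.008,  0.   ,  0.276]), array([-35.7 ,   3.54,   0.38]))
```

View pics/w8.png

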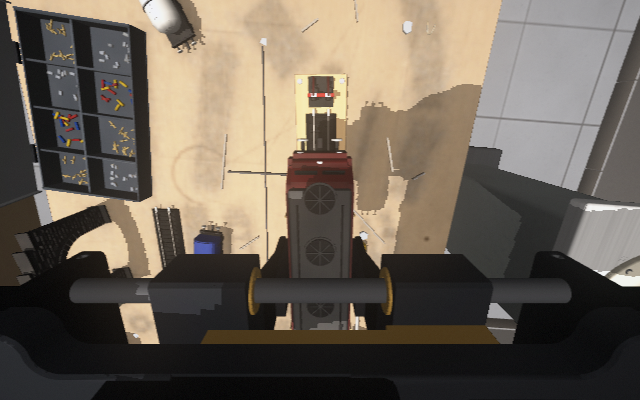

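The loco is held level and centred between the fingers, with its nose edge at about (320,155). Carrying it over the mirror now.

Request:
arm_command([
  [0,0,0.02,-1,0.1,0,1],
  [0,0,0.05,-3,0.3,0,1],
  [0,0,0.09,-6,0.6,0,1],
  [0,0,0.13,-9,0.9,0,1],
  [0,0,0.17,-12,1.2,0,1],
  [0,0,0.21,-15,1.5,0,1],
  [0,0,0.24,-18,1.8,0,1],
  [0,0,0.276,-21,2.1,0,1],
])

```text
time_s: 13.87
tcp_pos: [0.4783, 0.0464, 0.2173]
ee_rot: [[-0.206, -0.979, -0.003], [-0.979, 0.206, -0.001], [0.001, 0.002, -1.0]]
wrist_force: [0.5, 1.3, -4.0]
gripper_width: 0.388
gripper_force: 30.0
```

```bash
cat > e.py <<'E'
from fit import *
p=np.load('p.npy');G=mp([*p[:3],np.radians(44)],.061,0,.004)
print(toolmove([G[0],G[1],.219],down(180+np.degrees(p[2]))))
E
python3 e.py; python3 - <<'E'
from h import *
k=capture('wrist');s=sense()
E
```

```text
(array([ 0.002, -0.001, -0.002]), array([-13.69,   5.12,  -0.18]))
```

Request:
arm_command([
  [0,0,0,-2.5,1,0,1],
  [0,0,0,-5.5,2,0,1],
  [0,0,0,-8.5,3.3,0,1],
  [0,0,0,-11,4.3,0,1],
  [0,0,0,-12.5,5,0,1],
  [0,0,0,-13.4,5.1,0,1],
  [0,0,0,-13.4,5.1,0,1],
  [0,0,0,-13.4,5.1,0,1],
])

```text
time_s: 14.58
tcp_pos: [0.4571, 0.1865, 0.2183]
ee_rot: [[-0.203, -0.979, -0.001], [-0.979, 0.203, -0.002], [0.002, 0.0, -1.0]]
wrist_force: [0.2, -0.3, -2.7]
gripper_width: 0.388
gripper_force: 30.0
```

```bash
python3 e.py; python3 - <<'E'
from fit import *
p=np.load('p.npy');c=capture('wrist');s=sense();R=np.array(s['ee_rot']);T=np.array(s['tcp_pos'])
print(s['joint_velocities'],s['gripper_force'])
e=ray(c,(320,155),T[2]+.008);print('nose dist along tool -x/x',(R.T@(e-T))*1000)
t=capture('top');si=capture('side')
a=cv2.resize(t['pixels'][160:260,200:320],(480,400),interpolation=cv2.INTER_CUBIC)
b=cv2.resize(si['pixels'][60:210,280:400],(320,400),interpolation=cv2.INTER_CUBIC)
cv2.imwrite('pics/end.png',np.hstack([a,b]))
E
```

```text
(array([ 0.   , -0.002,  0.   ]), array([-0.42,  0.16, -0.07]))
[-0.71150351 -0.5866509   0.24719925  0.1290382  -0.14289024 -0.05687869] 29.977133832871914
nose dist along tool -x/x [64.89371684  0.66297048 -7.90826756]
```

View pics/end.png

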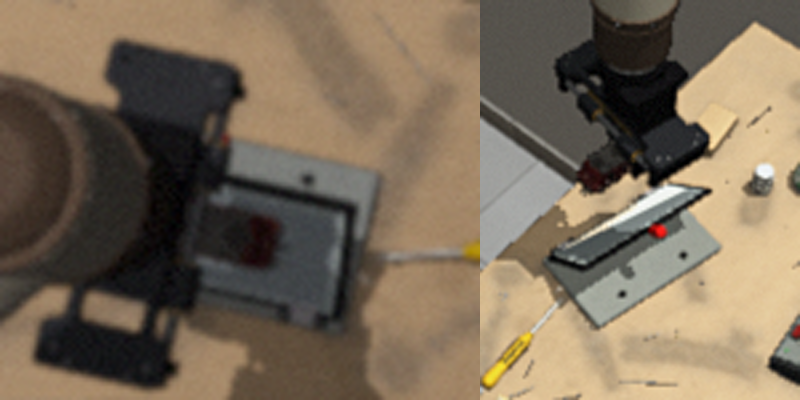

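The picture shows the loco held above and along the mirror, clear of it, with the mirror still up. I'll settle, then hand in.

Request:
arm_command([
  [0,0,0,0,0.1,0,1],
  [0,0,0,0,0.1,0,1],
  [0,0,0,0,0.1,0,1],
  [0,0,0,0,0.1,0,1],
  [0,0,0,0,0.1,0,1],
  [0,0,0,0,0.1,0,1],
])

```text
time_s: 15.23
tcp_pos: [0.4568, 0.1872, 0.2197]
ee_rot: [[-0.204, -0.979, 0.002], [-0.979, 0.204, 0.0], [-0.001, -0.002, -1.0]]
wrist_force: [-0.3, -0.4, -3.4]
gripper_width: 0.387
gripper_force: 30.0
```

```bash
python3 e.py; python3 -c "
from h import *
print(finish_job())"
```

```text
(array([-0.002,  0.001,  0.   ]), array([-0.35,  0.11,  0.07]))
the job is handed in; nothing more can be done
None
```

I handed the job in at about 15 s, but no verdict came back: by my measurements the mirror stands untouched at about 44°, and the gripper holds the locomotive level and lengthwise over the glass, wheels about 19 cm above the bench.

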